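# Calibrate the bench scale with a pen and the check weight

### The arm

A 6-joint arm with a two-finger parallel gripper is mounted at the origin on a cart in front of the work surface, level with it; the furniture and walls round the work are solid. World frame = base frame: x ahead of the robot, y to its left, z up, the work surface at z = 0. Lengths are in mm, angles in degrees, forces in N, time in s.
With the tool pointing down it reaches from about 300 to 850 mm from the base axis. Payload 4.2 kg.
Tool frame: the origin (TCP) lies midway between the tips of the shut fingers; the grasp point (between the pads) lies 19 mm behind it; z points along the fingers, y is the line along which they close (so a half turn about z gives the same grasp; the last joint's range is limited). The gripper opens to 91 mm and grips with 3 to 60 N. Pads are 32 mm wide; open, the fingers measure 118 mm over their backs; the gripper's body (76 mm by 178 mm) begins 60 mm behind the grasp point.
Start: joints at [69.099, 18.312, 89.639, -0, 72.044, -1.146], TCP at [194.358, 541.173, 213.976] pointing down, gripper open.
Joint ranges: [-177.97, 177.97], [-48.28, 115.42], [12.27, 149.76], [-77.06, 257.06], [2.81, 150.46], [-146.56, 146.56]. Speed limits (degrees/s): [147.25, 147.25, 180, 180, 180, 180].

### API

Orientations are given as [roll, pitch, yaw] about the fixed x, y, z axes, in that order (R = Rz(yaw) Ry(pitch) Rx(roll)).
In Python, from workcell import state, grab_frame, camera_model, workorder gives the robot as it stands.
- The arm moves only by the tool carry_out, never from a script. Its argument "commands" is a list of rows, each a list of 7 numbers: the turn, a rotation vector about the tool's x, y, z in degrees, then the shift along the tool's x, y, z in mm, then the opening, from -1 (shut) to 1 (fully open). In form: [[ax, ay, az, dx, dy, dz, hand], ...]. A call has 1 to 20 rows; each row is the pose to reach, as a shift and turn from the pose commanded when the call began, along the tool's axes at that moment; what a row does not reach only later rows make up. A row lasts 1/10 s, in which the tool goes at most 50 mm and 8.59 degrees, less where a joint would pass 70% of its speed; a pose out of reach is approached as far as the arm can. A call with a gripper value outside its range is refused whole. The fingers move at their own pace and stop on an object; "force" is the grip in N (left out, the last holds). Time passes only in rows, so rows that repeat a pose let the fingers close. It gives the time, the measured TCP pose, the force, the opening and the grip force at its end, in the units of the state.
- state(): the state, without advancing time (a new reading comes with each control period).
- grab_frame(name): name is "scene" or "top"; returns the picture (400x640x3 uint8, red, green, blue); there is no depth.
- camera_model(name): a dict with "fx", "fy", "cx", "cy" (pixels), "dist" ([k1, k2, p1, p2, k3] as OpenCV has them; the pictures are not rectified), "origin" and "rotation" of the camera in the world. Camera axes: x right, y up, looking along -z (the intrinsics and any distortion apply to the point x, -y, -z); pixel columns grow to the right and rows downward; lengths in mm; the calibration is good to about 2 mm. A picture is of the moment at which its call begins. camera_model takes no time and is no camera call.
- workorder.job_done(): hands the job in; it is judged then, once.
The state is a dict: "time_s": time; "qpos": joint angles; "qvel": joint speeds; "effort": joint torques, N m; "ee_pos": TCP position; "ee_rot": TCP orientation; "force": force on the tool from outside, world axes, zero at the start; "torque": the same for the moment, N m; "gripper_width": finger opening in mm; "gripper_force": force on a finger pad.
Only numpy, scipy, OpenCV 4.12 (cv2) and the standard library are available. Lean on these libraries where they do the work, as an engineer would, in place of code of your own. Each camera call takes 0.05 s, during which the arm holds its last target. There are 200 camera calls.

### The job

Calibrate the kitchen scale before class: take the pen from its stand and, with its tip, tap the scale's left key (zero), hold its right key (calibrate) down for two seconds and tap the left key again to store the empty platter; left and right are as seen from the key end of the scale with the platter beyond. Then stand the pen back in its stand and gently set the larger check weight upright on the middle of the platter. Keep the fingers off the scale and leave the other things where they are.

Things in the scene. Friction and masses are not known exactly. Their poses are not given: they have to be found in the camera images.
- scale: white electronic kitchen scale, 176 x 246 x 33 mm, fixed on its feet; origin under its middle on the table; its y axis runs from the key end (-y, narrow end with the display) to the round platter (+y), x to the right as seen from the key end, z up
- scale_button_0 (a joint): left key: 0 up, 0.0015 m fully down; sprung, about 6 N fully down
- scale_button_1 (a joint): right key: 0 up, 0.0015 m fully down; sprung, about 6 N fully down
- scale_platter (a joint): sprung platter, 0 up to 0.002 m fully down; about 0.0003 when empty, 0.0015 under the larger weight
- key_left (a point): middle of the top of the left key (round, red, 10 mm across, 3 mm proud, its top 29 mm above the table), in the scale's frame at x -14 mm, y -103 mm; marks the key's top when it is up
- key_right (a point): middle of the top of the right key (round, light grey, the same size), in the scale's frame at x +14 mm, y -103 mm; the keys' middles are 28 mm apart
- platter_centre (a point): middle of the top of the platter (flat, 158 mm across, 32 mm above the table), in the scale's frame at x 0, y +35 mm
- pen: slim white ball pen with a blue tip cone and a clip, 145 mm long, barrel about 9 mm thick, 12 g, standing tip down in the stand; its y axis runs along it towards the tip, the barrel's middle is at y 0, z +4.5 mm of its frame
- pen_tip (a point): the point of the pen, on its axis
- pen_grip (a point): point on the pen's axis 102 mm above the tip, a good place to grip it from above; standing in the stand it is about 118 mm above the table
- pen_stand: black counter pen stand, fixed: round foot 74 mm across with a funnel socket, mouth 73 mm above the table; origin under its middle, z up; the pen stands with its tip about 15 mm above the table
- socket_mouth (a point): middle of the funnel's mouth, 30 mm wide, narrowing over 16 mm to a bore of 12.6 mm; the socket is 58 mm deep in all and narrows again at its floor
- weight_large: larger stainless check weight, 500 g: a cylinder 40 mm across and 43 mm high, a neck, and a knob 27 mm across, 64 mm high in all; origin in the middle of its underside, z up; a big fixed blue dough tub, 450 mm across and 205 mm tall, stands beyond the weights and the scale, its middle at x 0.85, y -0.08 m: keep the gripper clear of it
- weight_large_knob (a point): middle of the larger weight's knob, on the axis, 55 mm above its underside
- weight_small: smaller stainless check weight, 200 g: the same shape, 30 mm across, 49 mm high; not needed
- timer: round kitchen timer, 66 mm across, 46 mm high; bystander
- scraper: small orange dough scraper lying flat, 34 x 60 x 10 mm; bystander
Mind the look-alikes: they are no part of the job. Leave any brown look-alike of the weight_small alone.

How it is judged (in metres and radians):
On the way, in this order (a step that is already met when the one before it is completed fails the run):
1. the pen has pressed the left key down (over 0.8 mm) and not the right one, no weight on the scale (value of joint scale_button_0 above 0.0008 m and value of joint scale_button_1 below 0.0004 m and contact force between pen and scale above 1 N and contact force between each of weight_large, weight_small and scale below 0.2 N), for 0.1 s.
2. the pen has held the right key down (over 0.8 mm) for 1.2 s and not the left one, no weight on the scale (value of joint scale_button_1 above 0.0008 m and value of joint scale_button_0 below 0.0004 m and contact force between pen and scale above 1 N and contact force between each of weight_large, weight_small and scale below 0.2 N), for 1.2 s.
3. the pen has pressed the left key down (over 0.8 mm) again and not the right one, no weight on the scale (all of step 1), for 0.1 s.
At the end, for the whole second after the job is handed in: The larger weight stands upright (within 0.1 rad) and still on the platter, its middle within 20 mm of the platter's middle; the pen stands released in the socket of its stand, tip down to within 13 mm of the socket's floor and within 0.3 rad of upright; both keys are up (horizontal distance between weight_large and platter_centre below 0.02 m and angle between weight_large's own z axis and vertical below 0.1 rad and contact force between weight_large and scale above 3 N and linear speed of each of weight_large, pen below 0.02 m/s and horizontal distance between pen_tip and pen_stand below 0.012 m and z of pen_tip in the frame of pen_stand below 0.028 m and angle between pen's own y axis and vertical above 2.84 rad and value of joint each of scale_button_0, scale_button_1 below 0.0004 m); the robot touches nothing.
It fails at once if the fingers touch the scale (over 2 N) (contact force between the fingers and scale above 2 N).
It fails at once if the pen is pushed onto the scale with over 30 N (contact force between pen and scale above 30 N).
It fails at once if the weight is dropped or banged onto the scale (over 40 N) (contact force between weight_large and scale above 40 N).
It fails at once if the smaller weight, the timer or the scraper is moved by over 30 mm (distance of any of weight_small, timer, scraper from where it was at the start of the episode above 0.03 m).
It also fails if it takes over 70 s, if anything falls off the work surface, if the arm or the gripper's body presses on something with over 40 N, if the wrist force passes 120 N, or if a joint passes its speed limit or range.

## Working session

There is one attempt and no reset: what is moved stays moved. The work goes in short steps, Python scripts to look and compute and a tool call to move; the robot and the scene stay as the last step left them, time stands still between calls to the robot, and variables do not carry over. Pictures are saved under pics/ and viewed, at most 10 in all, crops included, and the job is handed in when it is done.

Besides the shell and the picture viewer there is one more tool, called after "Emit:" as a command line: name --pt "numbers of a row" for each row, then --argument value for the rest. carry_out: Moves the arm, as the interface text tells. Its arguments: {"type":"object","properties":{"commands":{"type":"array"},"force":{"type":"number"}},"required":["commands"]}

```bash
mkdir -p pics; ls
cat > h.py <<'E'
import numpy as np, cv2
from workcell import state, grab_frame, camera_model
def cam(n):
    c=camera_model(n); K=np.array([[c['fx'],0,c['cx']],[0,c['fy'],c['cy']],[0,0,1.]])
    return K,np.array(c['dist'],float),np.array(c['origin'],float),np.array(c['rotation'],float)
F=np.diag([1,-1,-1.])
def ray(n,uv):
    K,d,o,R=cam(n); p=cv2.undistortPoints(np.array(uv,float).reshape(-1,1,2),K,d).reshape(-1,2)
    v=np.c_[p,np.ones(len(p))]@F@R.T
    return o,v/np.linalg.norm(v,axis=1,keepdims=True)
def at_z(n,uv,z):
    o,v=ray(n,uv); return o+v*((z-o[2])/v[:,2])[:,None]
def proj(n,P):
    K,d,o,R=cam(n); Q=(np.array(P,float).reshape(-1,3)-o)@R@F
    return cv2.projectPoints(Q,np.zeros(3),np.zeros(3),K,d)[0].reshape(-1,2)
def tri(uvs):
    A=0;b=0
    for n,uv in uvs.items():
        o,v=ray(n,[uv]);v=v[0];M=np.eye(3)-np.outer(v,v);A=A+M;b=b+M@o
    return np.linalg.solve(A,b)
def save(n,f):
    im=grab_frame(n); cv2.imwrite(f,im[:,:,::-1]); return im
E
python3 - <<'E'
from h import *
for n in('scene','top'):
    save(n,f'pics/{n}0.png'); print(n,cam(n))
print(state())
E
```

```text
pics
scene (array([[364.69874753,   0.        , 320.2055873 ],
       [  0.        , 364.69874753, 197.96352421],
       [  0.        ,   0.        ,   1.        ]]), array([0.00405699, 0.        , 0.        , 0.        , 0.        ]), array([ 260.84137526, -565.89363582,  729.20291238]), array([ 50.08612708,   0.1284744 , -24.72338692]))
top (array([[452.40564399,   0.        , 311.66708836],
       [  0.        , 452.40564399, 197.82337384],
       [  0.        ,   0.        ,   1.        ]]), array([-0.07992891,  0.        ,  0.        ,  0.        ,  0.        ]), array([ 404.86843729,  105.62198337, 1308.35068153]), array([ 6.71542002e+00, -7.55902138e-02, -9.10795017e+01]))
{'time_s': 0.1, 'qpos': array([ 6.91007485e+01,  1.83461146e+01,  8.96967672e+01, -8.76118691e-04,
        7.20449508e+01, -1.14541737e+00]), 'qvel': array([-0.1163645 , -0.09221211, -0.15549319, -0.0701525 ,  0.04320822,
        0.05951719]), 'effort': array([-4.90705042e-04, -4.13326192e+01, -2.32510918e+01,  7.28301541e-02,
        4.21798008e-02, -7.01350632e-05]), 'ee_pos': array([194.18128598, 540.75441559, 213.24099209]), 'ee_rot': array([-1.79912168e+02, -9.22902732e-04,  1.60246436e+02]), 'force': array([-0.6563138 ,  0.19684436, -0.09366468]), 'torque': array([ 0.01282207, -0.01067799,  0.00909089]), 'gripper_force': 0.0, 'gripper_width': 91.31670536922168}
```

```bash
sed -i "s/np.array(c\['rotation'\],float)$/Rotation.from_euler('xyz',c['rotation'],degrees=True).as_matrix()/; 1a from scipy.spatial.transform import Rotation" h.py
python3 - <<'E'
from h import *
e=state()['ee_pos'];print(proj('scene',e),proj('top',e))
E
```

```text
[[143.8902875  120.16205045]] [[131.32092144 341.81476442]]
```

View pics/scene0.png

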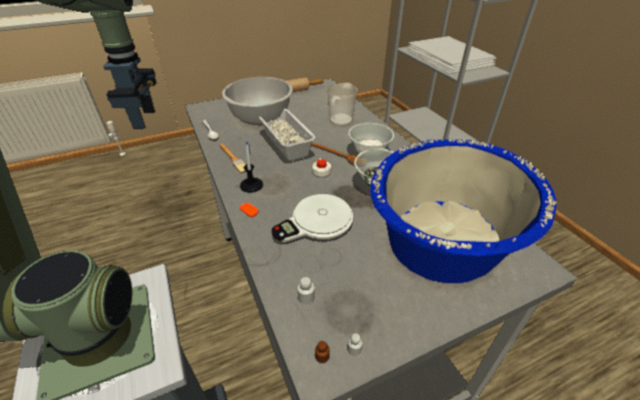

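View pics/top0.png

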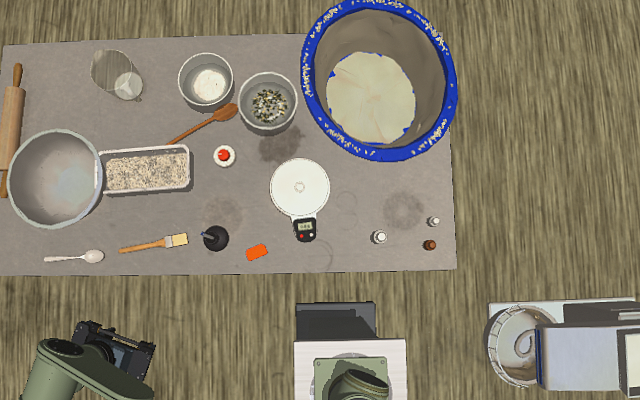

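Top view: scale platter at (300,188), keys ≈(300,236)/(312,236). Stand and pen are at (215,238). There are three weight-like things: steel (379,237), steel (433,221) and brown (429,245). The big steel one at (379,237) fits weight_large. I'll confirm with one enlarged montage.

Run:
```python
from h import *
t=cv2.imread('pics/top0.png');s=cv2.imread('pics/scene0.png')
def c(im,x,y,w=66,h=49): return cv2.resize(im[y:y+h,x:x+w],(w*6,h*6),interpolation=cv2.INTER_CUBIC)
m=np.vstack([np.hstack([c(t,270,205),c(t,185,215)]),np.hstack([c(t,375,205),c(s,225,142)])])
print(m.shape);cv2.imwrite('pics/m1.png',m)
# key/platter centroid measures
hsv=cv2.cvtColor(t,cv2.COLOR_BGR2HSV)
red=cv2.inRange(hsv,(0,120,80),(8,255,255))|cv2.inRange(hsv,(172,120,80),(180,255,255))
ys,xs=np.nonzero(red[228:245,290:320]);print('red',xs.mean()+290,ys.mean()+228,len(xs))
hs=cv2.cvtColor(s,cv2.COLOR_BGR2HSV);rs=cv2.inRange(hs,(0,120,80),(8,255,255))|cv2.inRange(hs,(172,120,80),(180,255,255))
ys,xs=np.nonzero(rs[215:245,265:300]);print('red s',xs.mean()+265,ys.mean()+215,len(xs))
```

```text
(588, 792, 3)
red 301.2857142857143 235.5 14
red s 276.6 227.6 15
```

View pics/m1.png

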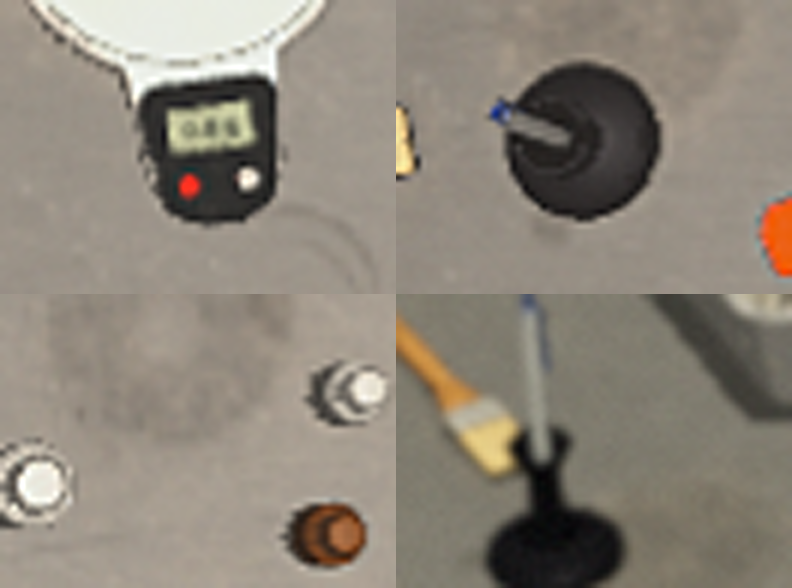

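Crop confirms: red key at (301.2,235.5), grey key (310.8,234.5), the stand foot at (215.8,237.8) and the pen's top end at about (201.3,233). The large steel weight's knob is at (381.5,236.2). The small steel and the brown weight are further right, so they stay clear.

Run:
```python
from h import *
t=cv2.imread('pics/top0.png');s=cv2.imread('pics/scene0.png')
def comp(mask,seed):
    n,l,st,c=cv2.connectedComponentsWithStats(mask); return l==l[seed[1],seed[0]]
# platter by width-fit: contour points of white region above the neck
g=t.min(2); w=comp((g>190).astype('uint8'),(300,175))
cs,_=cv2.findContours(w.astype('uint8'),0,1);cs=max(cs,key=len).reshape(-1,2); a=cs[cs[:,1]<205].astype(float)
P=at_z('top',a,32)[:,:2]
A=np.c_[2*P,np.ones(len(P))];x=np.linalg.lstsq(A,(P**2).sum(1),rcond=None)[0];print('platter',x[:2],np.sqrt(x[2]+x[:2]@x[:2]))
kl=at_z('top',[(301.2,235.5)],29)[0];kr=at_z('top',[(310.8,234.5)],29)[0];print('keys',kl,kr,np.linalg.norm(kl-kr))
print('left tri',tri({'top':(301.2,235.5),'scene':(276.6,227.6)}))
# dark foot
gm=comp((t.max(2)<75).astype('uint8'),(222,244));ys,xs=np.nonzero(gm);print('foot px',xs.mean(),ys.mean(),len(xs),at_z('top',[(xs.mean(),ys.mean()),(215.8,237.8)],8))
print('foot scene',at_z('scene',[(250.8,185)],8))
print('pen top',at_z('top',[(201.5,233.3)],160), tri({'top':(201.5,233.3),'scene':(248,142)}))
print('wl',at_z('top',[(381.5,236.2)],64), at_z('scene',[(306,283)],60))
for n,z in((('weight_s'),49),):print(at_z('top',[(435.8,220)],49))
print('timer',at_z('top',[(224,156)],40),'scraper',at_z('top',[(257,252)],8))
```

```text
platter [584.77382183 134.72089672] 83.79156713784646
keys [448.98553747 132.63918594  29.        ] [451.29744157 105.50629895  29.        ] 27.23120374138491
left tri [449.22118731 132.64058132  27.03127649]
foot px 216.07112970711296 238.2866108786611 478 [[445.92972495 378.04631886   8.        ]
 [447.33846413 378.83535018   8.        ]]
foot scene [[444.37658749 371.01763003   8.        ]]
pen top [[454.37288525 383.59819436 160.        ]] [456.51886841 383.72592022 157.65103342]
wl [[441.51557627 -88.74873364  64.        ]] [[441.27831468 -94.47292097  60.        ]]
[[ 483.95505661 -245.83216972   49.        ]]
timer [[679.43343249 349.89880217  40.        ]] scraper [[404.8522317  260.28339007   8.        ]]
```

Run:
```python
import cv2,numpy as np
s=cv2.imread('pics/scene0.png')
c=lambda x,y,w,h,k:cv2.resize(s[y:y+h,x:x+w],(w*k,h*k),interpolation=cv2.INTER_CUBIC)
cv2.imwrite('pics/m2.png',np.hstack([c(225,135,50,70,8),c(285,260,44,70,8)]))
```

```text
(no output)
```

View pics/m2.png

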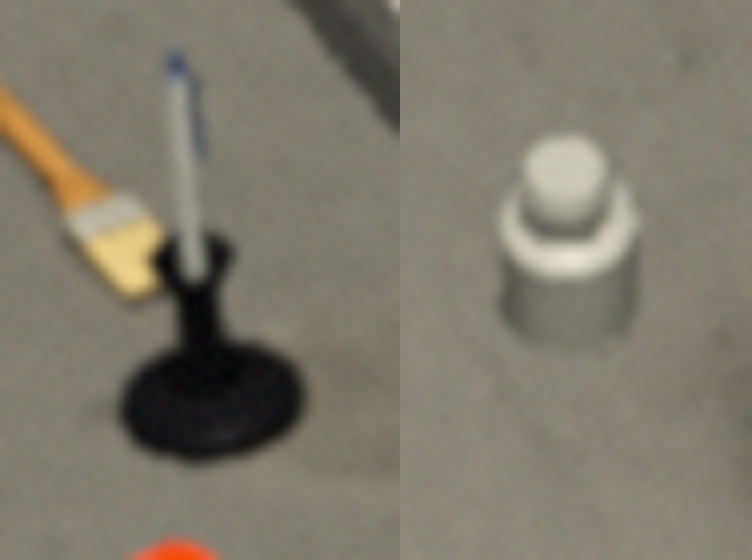

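Run:
```python
from h import *
print('pentop',tri({'top':(201.5,233.3),'scene':(246.6,141.7)}),at_z('scene',[(246.6,141.7)],160))
print('foot scene',at_z('scene',[(250.7,184.75)],6),'mouth scene',at_z('scene',[(248.6,166.4)],73),'mouth top',at_z('top',[(212.3,237)],73))
print('penmouth',at_z('scene',[(248.4,166.5)],76),at_z('top',[(211,237)],76))
print('wl',tri({'top':(381.5,236.2),'scene':(305.1,280.1)}),at_z('scene',[(305.1,280.1)],64))
# predicted images for the stand, several hypotheses
for b in [(446,378),(446,374)]:
  for z in(6,73,160):print(b,z,proj('top',[*b,z]),proj('scene',[*b,z]))
```

```text
pentop [454.50712676 383.70563482 159.4597468 ] [[454.43408932 382.78071068 160.        ]]
foot scene [[444.96809711 375.02737528   6.        ]] mouth scene [[448.66548313 381.35697551  73.        ]] mouth top [[447.54907107 374.81770489  73.        ]]
penmouth [[447.08913861 376.76263081  76.        ]] [[447.50150746 377.73515387  76.        ]]
wl [441.55779258 -88.82753814  63.54885297] [[441.46473029 -89.15736577  64.        ]]
(446, 378) 6 [[216.23163931 238.28158156]] [[250.74686776 184.15660833]]
(446, 378) 73 [[211.14199204 237.58619602]] [[248.0732124  167.16813942]]
(446, 378) 160 [[203.66091159 236.56198558]] [[244.28190127 143.09125831]]
(446, 374) 6 [[217.6115841  238.25961335]] [[251.10038375 184.84457085]]
(446, 374) 73 [[212.59490915 237.56321682]] [[248.43361833 167.84050204]]
(446, 374) 160 [[205.22076564 236.5375366 ]] [[244.65126838 143.73636824]]
```

```bash
cat >> h.py <<'E'
def d(*p):
    s=state(); R=Rotation.from_euler('xyz',s['ee_rot'],degrees=True)
    return np.round(R.inv().apply(np.array(p,float)-s['ee_pos']),1)
E
python3 -c "
from h import *
print(d(450.5,380.3,200),d(450.5,380.3,99))"
```

```text
[-295.5  -64.4   13.3] [-295.5  -64.2  114.3]
```

Emit:
carry_out --pt "0 0 0 -295.5 -64.5 13 0.2" --pt "0 0 0 -295.5 -64.5 13 0.2" --pt "0 0 0 -295.5 -64.5 13 0.2" --pt "0 0 0 -295.5 -64.5 13 0.2" --pt "0 0 0 -295.5 -64.5 13 0.2" --pt "0 0 0 -295.5 -64.5 13 0.2" --pt "0 0 0 -295.5 -64.5 13 0.2" --pt "0 0 0 -295.5 -64.5 13 0.2" --pt "0 0 0 -295.5 -64.5 13 0.2" --pt "0 0 0 -295.5 -64.5 13 0.2" --pt "0 0 0 -295.5 -64.5 13 0.2" --force 30

```text
time_s: 1.2
ee_pos: [449.6, 381.5, 201.1]
ee_rot: [180.0, -0.0, 160.4]
force: [-1.0, 0.4, -0.9]
gripper_width: 55.0
gripper_force: 0.0
```

Emit:
carry_out --pt "0 0 0 0 0 40 0.2" --pt "0 0 0 0 0 70 0.2" --pt "0 0 0 0 0 90 0.2" --pt "0 0 0 0 0 101 0.2" --pt "0 0 0 0 0 101 0.2"

```text
time_s: 1.7
ee_pos: [449.5, 380.5, 98.8]
ee_rot: [-179.9, -0.1, 160.3]
force: [0.1, 0.0, 0.1]
gripper_width: 54.7
gripper_force: 0.0
```

Run:
```python
from h import *
s=save('scene','pics/s2.png')[:,:,::-1]
print(d(450.5,380.3,99),state()['force'])
a=cv2.resize(s[90:210,200:310],None,fx=5,fy=5,interpolation=cv2.INTER_CUBIC);cv2.imwrite('pics/s2c.png',a)
```

```text
[-0.3 -0.7  1.1] [0.70794358 0.15907139 0.77549648]
```

View pics/s2c.png

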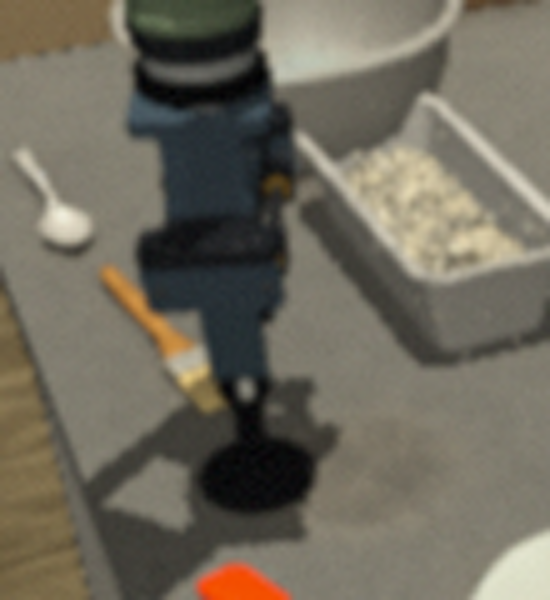

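The gripper's fingers straddle the pen: it shows just under the near finger at crop (246,388), above the socket. I'll close.

Emit:
carry_out --pt "0 0 0 0 0 0 -1" --pt "0 0 0 0 0 0 -1" --pt "0 0 0 0 0 0 -1" --pt "0 0 0 0 0 0 -1" --pt "0 0 0 0 0 0 -1" --pt "0 0 0 0 0 0 -1" --pt "0 0 0 0 0 0 -1" --pt "0 0 0 0 0 0 -1" --pt "0 0 0 0 0 0 -1" --force 30

```text
time_s: 2.65
ee_pos: [449.9, 379.7, 99.7]
ee_rot: [-179.9, -0.1, 160.3]
force: [-2.4, -3.5, 1.6]
gripper_width: 8.4
gripper_force: 30.0
```

Gripped at 8.4 mm. Lifting.

Emit:
carry_out --pt "0 0 0 0 0 -30 -1" --pt "0 0 0 0 0 -70 -1" --pt "0 0 0 0 0 -110 -1" --pt "0 0 0 0 0 -110 -1" --pt "0 0 0 0 0 -110 -1" --pt "0 0 0 0 0 -110 -1"

```text
time_s: 3.25
ee_pos: [450.2, 380.4, 208.6]
ee_rot: [-179.9, -0.1, 160.2]
force: [-0.6, 0.9, -0.1]
gripper_width: 8.4
gripper_force: 30.0
```

Run:
```python
from h import *
s=save('scene','pics/s3.png')[:,:,::-1]
e=state();print(e['ee_pos'],e['ee_rot'],e['force'])
R=Rotation.from_euler('xyz',e['ee_rot'],degrees=True).as_matrix()
print('expected tip',e['ee_pos']+R[:,2]*83,proj('scene',e['ee_pos']+R[:,2]*83),proj('scene',e['ee_pos']))
cv2.imwrite('pics/s3c.png',cv2.resize(s[100:200,205:295],None,fx=6,fy=6,interpolation=cv2.INTER_CUBIC))
```

```text
[450.0860244  380.28653992 208.24273797] [-1.79884891e+02 -8.66551602e-02  1.60246986e+02] [-0.11852174  0.11599283 -0.92792611]
expected tip [449.91152474 380.17202725 125.2430004 ] [[246.89965796 152.35083758]] [[243.17288485 127.98433733]]
```

View pics/s3c.png

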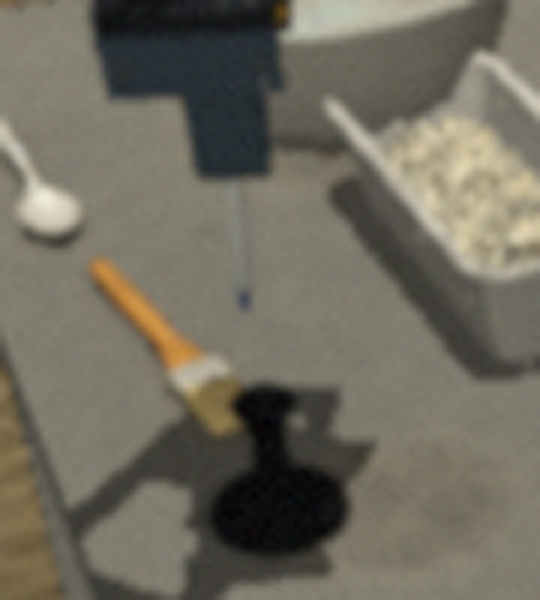

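The pen hangs below the fingers, with its blue tip at crop (245,308) → full image (245.3,150.8). I'll solve the tip in the tool frame, with the pads fixing tool y.

```bash
cat >> h.py <<'E'
from scipy.optimize import least_squares
def tip_off(uv):
    e=state();R=Rotation.from_euler('xyz',e['ee_rot'],degrees=True)
    f=lambda q:(proj('scene',e['ee_pos']+R.apply([q[0],0,q[1]]))[0]-uv)
    return least_squares(f,[0,83]).x
E
python3 - <<'E'
from h import *
a,h=tip_off((245.3,151.0));print(a,h, [tip_off((245.3+i,151)) for i in(-.5,.5)],[tip_off((245.3,151+i)) for i in(-.5,.5)])
e=state();R=Rotation.from_euler('xyz',e['ee_rot'],degrees=True)
off=R.apply([a,0,h])
for k in((449.1,132.6,29),(451.2,105.5,29)):
    print('tcp for tip 15 above key',np.array(k)+[0,0,15]-off,d(*(np.array(k)+[0,0,15]-off)))
E
```

```text
4.145656508720178 77.94852755620262 [array([ 5.63277411, 77.86562118]), array([ 2.65812166, 78.03145974])] [array([ 3.91419326, 76.18469792]), array([ 4.37758522, 79.71592998])]
tcp for tip 15 above key [453.16559372 131.30645298 121.94201114] [ -87.2 -233.1   86.6]
tcp for tip 15 above key [455.26559372 104.20645298 121.94201114] [ -98.3 -257.9   86.7]
```

Emit:
carry_out --pt "0 0 0 -16 -43 0 -1" --pt "0 0 0 -32 -86 0 -1" --pt "0 0 0 -48 -129 0 -1" --pt "0 0 0 -64 -172 20 -1" --pt "0 0 0 -80 -215 50 -1" --pt "0 0 0 -87 -233 80 -1" --pt "0 0 0 -87 -233 80 -1" --pt "0 0 0 -87 -233 80 -1" --pt "0 0 0 -87 -233 80 -1" --pt "0 0 0 -87 -233 80 -1"

```text
time_s: 4.3
ee_pos: [454.8, 133.2, 130.9]
ee_rot: [179.9, 0.1, 160.3]
force: [-0.2, 0.3, -1.1]
gripper_width: 8.6
gripper_force: 30.0
```

Run:
```python
from h import *
s=save('scene','pics/s4.png')[:,:,::-1]; t=save('top','pics/t4.png')[:,:,::-1]
e=state();print(e['ee_pos'],e['ee_rot'],e['force'])
a=cv2.resize(s[195:255,245:310],None,fx=9,fy=9,interpolation=cv2.INTER_CUBIC)
cv2.imwrite('pics/s4c.png',a)
```

```text
[454.40133744 132.95743366 130.74876541] [1.79925909e+02 8.80329186e-02 1.60331514e+02] [ 0.18246361  0.78310246 -0.34147046]
```

View pics/s4c.png

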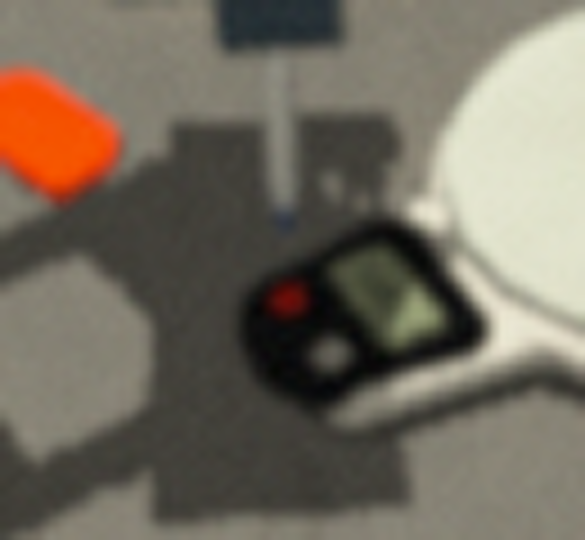

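Blue tip at (276.3,219.6), red key (276.6,227.7), grey key (281.4,233.7).

Run:
```python
from h import *
uv=(276.3,219.8);a,h=tip_off(uv);print(a,h)
print('keys from scene',at_z('scene',[(276.6,227.7),(281.4,233.7)],29))
e=state();R=Rotation.from_euler('xyz',e['ee_rot'],degrees=True)
for hh in(h,82,85):
    tip=e['ee_pos']+R.apply([a,0,hh]); print(tip,proj('scene',tip),proj('scene',[tip[0],tip[1],29]))
for k in((449.1,132.6),(451.3,105.5)):print('px',proj('scene',[*k,29]))
```

```text
3.3929202848439535 76.52761727240876
keys from scene [[448.73169293 130.27992866  29.        ]
 [452.75777125 103.25622081  29.        ]]
[451.35040738 134.15302339  54.21608935] [[276.3 219.8]] [[277.03188687 226.51258013]]
[451.36070672 134.15685703  48.74371766] [[276.464018   221.27347059]] [[277.03497746 226.51057827]]
[451.36635288 134.15895866  45.74372371] [[276.55343582 222.07678716]] [[277.03667173 226.50948084]]
px [[276.44325966 227.11749342]]
px [[280.60000251 233.31964732]]
```

Emit:
carry_out --pt "0 0 0 1.5 -2.5 7 -1" --pt "0 0 0 1.5 -2.5 14 -1" --pt "0 0 0 1.5 -2.5 14 -1" --pt "0 0 0 1.5 -2.5 14 -1" --pt "0 0 0 1.5 -2.5 14 -1"

```text
time_s: 4.9
ee_pos: [451.7, 130.1, 116.0]
ee_rot: [180.0, 0.0, 160.2]
force: [0.3, 0.4, -0.6]
gripper_width: 8.4
gripper_force: 30.0
```

Run:
```python
from h import *
s=save('scene','pics/s5.png')[:,:,::-1]
e=state();print(e['ee_pos'],e['ee_rot'],e['force'])
R=Rotation.from_euler('xyz',e['ee_rot'],degrees=True)
for hh in (80,84.7):
  tip=e['ee_pos']+R.apply([3.7,0,hh]); print(tip,proj('scene',tip))
cv2.imwrite('pics/s5c.png',cv2.resize(s[205:245,255:300],None,fx=13,fy=13,interpolation=cv2.INTER_CUBIC))
```

```text
[451.73467255 130.07619493 116.06847331] [1.79982498e+02 1.65485395e-02 1.60237986e+02] [-0.73700011  1.23698797  0.26659526]
[448.28259138 131.34240196  36.06741172] [[276.10724422 225.63961136]]
[448.28435434 131.34329408  31.36741213] [[276.24535    226.87827463]]
```

View pics/s5c.png

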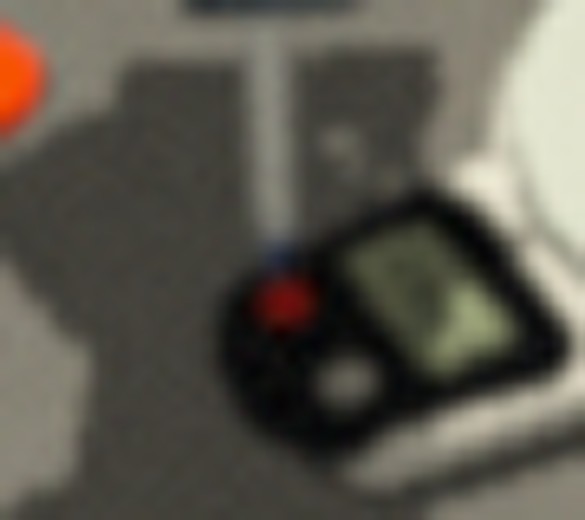

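The tip's visible end is around (276.1,225) and the red key is at (276.6,227.7), so the tip is just above and behind it. I'll descend in small steps and feel for contact.

Emit:
carry_out --pt "0 0 0 0 0 1 -1" --pt "0 0 0 0 0 2 -1" --pt "0 0 0 0 0 2 -1" --pt "0 0 0 0 0 2 -1"

```text
time_s: 5.35
ee_pos: [451.5, 130.0, 113.9]
ee_rot: [180.0, -0.0, 160.2]
force: [0.3, 0.6, -0.5]
gripper_width: 8.4
gripper_force: 30.0
```

Emit:
carry_out --pt "0 0 0 0 0 1 -1" --pt "0 0 0 0 0 1 -1" --pt "0 0 0 0 0 1 -1"

```text
time_s: 5.65
ee_pos: [451.6, 130.1, 113.0]
ee_rot: [180.0, 0.0, 160.2]
force: [0.2, 0.1, 0.3]
gripper_width: 8.4
gripper_force: 30.0
```

Emit:
carry_out --pt "0 0 0 0 0 1 -1" --pt "0 0 0 0 0 1 -1" --pt "0 0 0 0 0 1 -1"

```text
time_s: 5.95
ee_pos: [451.7, 130.1, 112.1]
ee_rot: [180.0, 0.0, 160.2]
force: [1.1, -0.4, 1.6]
gripper_width: 8.5
gripper_force: 30.0
```

Emit:
carry_out --pt "0 0 0 0 0 0.5 -1" --pt "0 0 0 0 0 0.5 -1" --pt "0 0 0 0 0 0.5 -1"

```text
time_s: 6.25
ee_pos: [451.7, 130.1, 111.6]
ee_rot: [180.0, 0.0, 160.2]
force: [-1.6, -0.1, 2.9]
gripper_width: 8.5
gripper_force: 30.0
```

Emit:
carry_out --pt "0 0 0 0 0 0.5 -1" --pt "0 0 0 0 0 0.5 -1" --pt "0 0 0 0 0 0.5 -1"

```text
time_s: 6.55
ee_pos: [451.7, 130.1, 111.1]
ee_rot: [180.0, 0.0, 160.2]
force: [0.4, 0.1, 2.8]
gripper_width: 8.4
gripper_force: 30.0
```

Run:
```python
from h import *
s=save('scene','pics/s6.png')[:,:,::-1]
e=state();print(e['ee_pos'],e['force'])
hs=cv2.cvtColor(s,cv2.COLOR_BGR2HSV);rs=cv2.inRange(hs,(0,120,60),(8,255,255))|cv2.inRange(hs,(172,120,60),(180,255,255))
for f in('s5','s6'):
  i=cv2.imread(f'pics/{f}.png').astype(int); print(f,'R-G'); print((i[220:233,270:284,2]-i[220:233,270:284,1]));print((i[216:230,272:281,0]-i[216:230,272:281,1]))
```

```text
[451.6840994  130.10321573 111.05599047] [-0.24897796 -0.47782346  3.50182393]
s5 R-G
[[-1  3  5  3  0  1  2  2  3  0  3  0  3  0]
 [ 4  1  0 -1  0  1 -1  0  1  3  2  1  2 -1]
 [ 1  1  2  1  0  3  0 -1  1  2  3  0  0 -1]
 [ 0  4  2  3  1 -2 -3  0  1  0  2  0 -3 -1]
 [ 2  2  1 -1 -2 -3 -5 -4  2  0 -3 -1 -3 -3]
 [ 0  4  2  2  1  0  2  3  3  1 -2  0 -3 -2]
 [ 2  1  1  1  3 18 29 39 27  9  0 -3 -1 -4]
 [ 1  1  3 -2 15 48 72 78 56 20 -1 -1 -1 -4]
 [ 2  2 -1  2 25 59 89 89 61 21 -1 -2 -1  1]
 [ 2 -2 -2  3 15 41 59 62 43 12 -3  0  0 -2]
 [ 4  2 -1 -2  1 13 27 22 12 -1 -2 -2  0  2]
 [ 2  0 -1  0  0 -2  3  1 -3  2  0  1  0 -2]
 [ 2  3 -1  4  3  0  2  2 -1 -3  0  2  0  3]]
[[ -8  -6  -9 -11 -11 -10  -6  -7  -9]
 [-10  -8 -11 -10 -11 -10  -6  -7  -8]
 [ -6 -10  -9 -10  -9  -7  -7  -8  -9]
 [ -7  -7  -9 -12 -13  -9  -9  -4  -6]
 [ -4  -5  -8 -11 -12  -9  -7  -6  -8]
 [ -8 -11  -8  -9 -10  -8  -7  -5  -4]
 [ -7  -7  -8  -6  -6  -6  -5  -4  -4]
 [ -5  -6  -5   0   3   3  -1  -5   0]
 [ -8  -7  -4   5  14   7   1  -1  -4]
 [ -7  -4  -5   7  12   6  -1  -1  -3]
 [ -5  -2  -1   4   0   1  -4   2  -1]
[... 558 characters left out ...]
7 17  0  0 -5 -2]
 [ 2  2  1 -1  7 13 23 25 17  2 -2  0 -3 -2]
 [ 1  2 -2 -3 -2  3  1  7  2 -6 -1 -1  1 -1]
 [ 4  2  0 -2  0 -5 -2 -4  2 -1  1  2  0  0]]
[[ -5  -4 -10 -10 -12  -9  -6  -7 -11]
 [ -5  -7 -10 -12 -10  -9  -7  -5  -6]
 [ -8  -6  -9 -11 -11  -8  -5  -7  -6]
 [ -6  -5  -8 -11 -12 -10  -7  -8  -6]
 [ -7  -6 -10 -12 -13 -11  -7  -9  -6]
 [ -6  -7  -7 -12 -12  -8  -8  -6  -7]
 [ -5  -8  -7 -11 -10  -9  -6  -5  -4]
 [ -6  -6  -7  -7  -6  -6  -6  -1  -2]
 [ -8  -6  -5   0   3   2   0  -3  -1]
 [ -6  -7  -2   6  14  11   2   0  -6]
 [ -6  -4   2   9  16   8   1  -2   0]
 [ -5  -1   0   3   2  -1   0   0   3]
 [ -1   2   2  -5  -4  -6  -4  -1   4]
 [  3  -2   0  -3  -5  -2  -1  -1   2]]
```

The key is yielding softly (about 3 N per mm, and the red spot has sunk), so the tip is on it. Pressing fully.

Emit:
carry_out --pt "0 0 0 0 0 0.5 -1" --pt "0 0 0 0 0 0.8 -1" --pt "0 0 0 0 0 0.8 -1" --pt "0 0 0 0 0 0.8 -1" --pt "0 0 0 0 0 0.8 -1"

```text
time_s: 7.1
ee_pos: [451.8, 130.1, 110.4]
ee_rot: [180.0, 0.0, 160.2]
force: [-0.0, -0.6, 5.2]
gripper_width: 8.3
gripper_force: 30.0
```

Run:
```python
from h import *
s=save('scene','pics/s7.png')[:,:,::-1]
e=state();print(e['ee_pos'],e['force'])
for f in('scene0','s5','s6','s7'):
  i=cv2.imread(f'pics/{f}.png').astype(float); w=np.clip(i[218:236,268:286,2]-i[218:236,268:286,1]-6,0,None); y,x=np.mgrid[218:236,268:286]; print(f,(w*x).sum()/w.sum(),(w*y).sum()/w.sum(),w.sum())
# displacement to right key
R=Rotation.from_euler('xyz',e['ee_rot'],degrees=True);print(R.inv().apply([2.6,-27.1,0]),R.inv().apply([3.0,-27.9,0]))
```

```text
[451.72995633 130.09448438 110.33971119] [-0.92428862  0.44057315  4.864787  ]
scene0 276.5562260010971 227.71859572133846 1823.0
s5 276.54393770856507 227.84315906562847 899.0
s6 276.66752910737387 228.0672703751617 773.0
s7 276.7243243243243 228.10135135135135 740.0
[-1.16059973e+01 -2.46266282e+01 -3.46952530e-03] [-1.22528361e+01 -2.52443656e+01 -3.41207050e-03]
```

Emit:
carry_out --pt "0 0 0 0 0 0.6 -1" --pt "0 0 0 0 0 0.6 -1" --pt "0 0 0 0 0 0.6 -1"

```text
time_s: 7.45
ee_pos: [451.8, 130.1, 110.0]
ee_rot: [180.0, 0.0, 160.2]
force: [0.5, -0.0, 6.7]
gripper_width: 8.9
gripper_force: 30.0
```

Emit:
carry_out --pt "0 0 0 0 0 0 -1" --pt "0 0 0 0 0 0 -1"

```text
time_s: 7.65
ee_pos: [451.8, 130.1, 110.0]
ee_rot: [180.0, 0.0, 160.2]
force: [0.1, -1.0, 5.8]
gripper_width: 8.4
gripper_force: 30.0
```

Left key fully down at about 6 N. Moving to the right key and pressing to the same depth.

Emit:
carry_out --pt "0 0 0 0 0 -6 -1" --pt "0 0 0 0 0 -12 -1" --pt "0 0 0 -6 -12.5 -12 -1" --pt "0 0 0 -12 -25 -12 -1" --pt "0 0 0 -12 -25 -12 -1" --pt "0 0 0 -12 -25 -12 -1" --pt "0 0 0 -12 -25 -8 -1" --pt "0 0 0 -12 -25 -4 -1" --pt "0 0 0 -12 -25 -4 -1" --pt "0 0 0 -12 -25 -3 -1" --pt "0 0 0 -12 -25 -2 -1" --pt "0 0 0 -12 -25 -1.5 -1" --pt "0 0 0 -12 -25 -1.5 -1" --pt "0 0 0 -12 -25 -1.5 -1"

```text
time_s: 9.05
ee_pos: [454.5, 102.5, 111.3]
ee_rot: [180.0, 0.0, 160.2]
force: [-0.7, -0.1, 2.7]
gripper_width: 8.3
gripper_force: 30.0
```

Emit:
carry_out --pt "0 0 0 0 0 0.5 -1" --pt "0 0 0 0 0 1 -1" --pt "0 0 0 0 0 1 -1" --pt "0 0 0 0 0 1 -1"

```text
time_s: 9.45
ee_pos: [454.6, 102.5, 110.4]
ee_rot: [180.0, 0.0, 160.2]
force: [-1.0, -0.1, 5.2]
gripper_width: 8.6
gripper_force: 30.0
```

Same spring response as the left key. Press to full depth and hold for 2 s.

Emit:
carry_out --pt "0 0 0 0 0 0.6 -1" --pt "0 0 0 0 0 0.6 -1" --pt "0 0 0 0 0 0.6 -1" --pt "0 0 0 0 0 0.6 -1" --pt "0 0 0 0 0 0.6 -1" --pt "0 0 0 0 0 0.6 -1" --pt "0 0 0 0 0 0.6 -1" --pt "0 0 0 0 0 0.6 -1" --pt "0 0 0 0 0 0.6 -1" --pt "0 0 0 0 0 0.6 -1" --pt "0 0 0 0 0 0.6 -1" --pt "0 0 0 0 0 0.6 -1" --pt "0 0 0 0 0 0.6 -1" --pt "0 0 0 0 0 0.6 -1" --pt "0 0 0 0 0 0.6 -1" --pt "0 0 0 0 0 0.6 -1" --pt "0 0 0 0 0 0.6 -1" --pt "0 0 0 0 0 0.6 -1" --pt "0 0 0 0 0 0.6 -1" --pt "0 0 0 0 0 0.6 -1"

```text
time_s: 11.45
ee_pos: [454.7, 102.6, 110.0]
ee_rot: [180.0, 0.0, 160.2]
force: [-0.7, -0.1, 6.0]
gripper_width: 8.5
gripper_force: 30.0
```

Run:
```python
from h import *
s=save('scene','pics/s8.png')[:,:,::-1]
e=state();print(e['ee_pos'],e['force'])
for f in('scene0','s8'):
  i=cv2.imread(f'pics/{f}.png').astype(float); w=np.clip(i[218:236,268:286,2]-i[218:236,268:286,1]-6,0,None); y,x=np.mgrid[218:236,268:286]; print(f,(w*x).sum()/w.sum(),(w*y).sum()/w.sum())
  g=i[229:239,276:288].min(2); print(g.astype(int))
```

```text
[454.65931091 102.55082606 109.99369679] [-0.81560201 -0.3819988   6.17469928]
scene0 276.5562260010971 227.71859572133846
[[ 16  22  17  17  13  19  19  40  70  94 101  99]
 [ 20  16  19  16  14  18  17  23  41  63  85  94]
 [ 16  19  17  20  25  30  33  21  23  41  74 100]
 [ 13  17  21  34  57  83  81  51  23  26  55  84]
 [ 18  20  28  58 111 143 142  97  40  21  34  49]
 [ 18  14  31  75 137 171 159 106  46  17  17  20]
 [ 16  20  24  57 108 141 126  76  29  16  16  13]
 [ 19  19  16  31  52  67  56  32  19  24  37  43]
 [ 16  18  16  13  22  18  16  19  37  69  96 112]
 [ 22  13  18  13  13  18  17  39  79 120 151 156]]
s8 276.3093434343434 227.83838383838383
[[ 11  14  36  80 109 100  63  28  37  51  56  51]
 [ 11  11  28  67 100  91  52  18  23  40  54  56]
 [ 13  10  18  44  71  65  32  13   8  24  45  55]
 [  9  12  10  21  39  42  29  13  12  13  31  49]
 [  6   4  12  30  53  67  56  34  16  12  22  34]
 [  7  11  16  38  69  87  73  50  19   7  11  15]
 [ 13   5  16  34  65  76  64  42  16   7   8   7]
 [  9  11  10  21  38  43  37  21  14  14  19  26]
 [  9   5  11   6  13  18  16  12  25  41  58  67]
 [ 24  17  13   7   5   4  14  31  56  84 101 109]]
```

Grey key held down over 2 s, red key up. Back to the left key.

Emit:
carry_out --pt "0 0 0 0 0 -6 -1" --pt "0 0 0 0 0 -12 -1" --pt "0 0 0 6 12.5 -12 -1" --pt "0 0 0 12 25 -12 -1" --pt "0 0 0 12 25 -12 -1" --pt "0 0 0 12 25 -12 -1" --pt "0 0 0 12 25 -8 -1" --pt "0 0 0 12 25 -4 -1" --pt "0 0 0 12 25 -3 -1" --pt "0 0 0 12 25 -2 -1" --pt "0 0 0 12 25 -1 -1" --pt "0 0 0 12 25 -0.5 -1" --pt "0 0 0 12 25 0 -1" --pt "0 0 0 12 25 0 -1" --pt "0 0 0 12 25 0 -1" --pt "0 0 0 12 25 0 -1" --pt "0 0 0 12 25 0 -1"

```text
time_s: 13.2
ee_pos: [451.8, 130.0, 110.1]
ee_rot: [180.0, 0.0, 160.2]
force: [-0.6, -0.5, 5.7]
gripper_width: 8.7
gripper_force: 30.0
```

Emit:
carry_out --pt "0 0 0 0 0 0.2 -1" --pt "0 0 0 0 0 0.2 -1"

```text
time_s: 13.4
ee_pos: [451.8, 130.0, 109.9]
ee_rot: [180.0, 0.0, 160.2]
force: [-2.5, -1.5, 5.7]
gripper_width: 8.6
gripper_force: 30.0
```

Emit:
carry_out --pt "0 0 0 0 0 -10 -1" --pt "0 0 0 0 0 -40 -1" --pt "0 0 0 0 0 -80 -1" --pt "0 0 0 0 0 -90 -1" --pt "0 0 0 0 0 -90 -1" --pt "0 0 0 0 0 -90 -1"

```text
time_s: 14.0
ee_pos: [450.7, 129.8, 198.3]
ee_rot: [-179.9, -0.1, 160.2]
force: [0.7, 0.7, -0.6]
gripper_width: 8.4
gripper_force: 30.0
```

```bash
python3 -c "
from h import *
print(state()['ee_pos'],d(449.8,376.5,200),d(449.8,376.5,101))"
```

```text
[450.69571356 129.83973936 198.27982054] [ 84.2 231.8  -1.8] [ 84.1 231.9  97.2]
```

Emit:
carry_out --pt "0 0 0 14 39 0 -1" --pt "0 0 0 28 77 0 -1" --pt "0 0 0 42 116 0 -1" --pt "0 0 0 56 154 0 -1" --pt "0 0 0 70 193 0 -1" --pt "0 0 0 84 232 0 -1" --pt "0 0 0 84 232 0 -1" --pt "0 0 0 84 232 0 -1" --pt "0 0 0 84 232 0 -1" --pt "0 0 0 84 232 0 -1"

```text
time_s: 15.0
ee_pos: [450.8, 375.4, 198.8]
ee_rot: [-179.9, -0.0, 160.2]
force: [-0.0, -0.3, 0.0]
gripper_width: 8.4
gripper_force: 30.0
```

Run:
```python
from h import *
s=save('scene','pics/s9.png')[:,:,::-1]
e=state();print(e['ee_pos'],d(449.8,376.5,101))
R=Rotation.from_euler('xyz',e['ee_rot'],degrees=True)
print(proj('scene',e['ee_pos']+R.apply([3.7,0,83])))
cv2.imwrite('pics/s9c.png',cv2.resize(s[110:200,205:295],None,fx=6,fy=6,interpolation=cv2.INTER_CUBIC))
i=s.astype(int);b=(i[:,:,0]-i[:,:,2]);sub=b[140:162,238:256];print(sub)
```

```text
[450.90917986 375.53792945 199.11122769] [ 1.3  0.6 98.1]
[[246.80035886 155.63896229]]
[[-16 -18 -18 -14 -15 -15 -11 -11 -15 -16 -16 -16 -18 -18 -17 -17 -15 -18]
 [-17 -16 -16 -18 -19 -16 -12 -15 -11 -15 -18 -16 -15 -18 -16 -18 -16 -16]
 [-16 -16 -18 -20 -18 -18 -15 -14 -12 -14 -17 -16 -17 -17 -18 -18 -17 -16]
 [-17 -16 -18 -18 -19 -16 -15 -12 -14 -15 -17 -17 -18 -18 -17 -18 -18 -17]
 [-19 -20 -16 -19 -20 -16 -13 -16 -13 -12 -16 -17 -18 -16 -16 -18 -17 -17]
 [-18 -17 -17 -17 -16 -17 -15 -14 -13 -15 -18 -18 -18 -17 -19 -17 -17 -15]
 [-15 -16 -15 -20 -19 -18 -14 -10 -13 -13 -17 -16 -17 -17 -19 -18 -18 -16]
 [-19 -17 -15 -18 -16 -19 -14 -14 -13 -12 -15 -17 -17 -18 -18 -19 -18 -16]
 [-18 -17 -18 -18 -15 -18 -15 -14 -12 -15 -16 -18 -19 -19 -18 -19 -18 -19]
 [-18 -17 -16 -18 -16 -16 -13 -12 -14 -12 -14 -17 -17 -19 -18 -19 -17 -17]
 [-17 -16 -18 -17 -17 -15 -14 -12 -10 -12 -14 -17 -19 -17 -17 -18 -16 -19]
 [-15 -17 -18 -16 -15 -18 -14 -11  -7  -8 -12 -17 -18 -17 -16 -16 -17 -14]
 [-19 -19 -18 -17 -16 -15 -15  -8   1  -1 -15 -16 -17 -17 -16 -17 -17 -17]
 [-19 -18 -17 -16 -17 -19 -14 -10   8   5 -12 -19 -15 -16 -17 -17 -15 -18]
 [-16 -16 -17 -18 -15 -16 -15 -12  -2   0 -14 -17 -18 -18 -17 -17 -17 -15]
 [-14 -16 -16 -16 -16 -16 -17 -13 -11  -7 -15 -16 -17 -16 -17 -17 -18 -16]
 [-17 -17 -18 -16 -18 -17 -16 -17 -16 -15 -16 -17 -16 -16 -17 -17 -16 -18]
 [-32 -21 -18 -19 -16 -15 -18 -16 -18 -14 -17 -16 -16 -16 -15 -14 -16 -16]
 [-64 -35 -20 -20 -17 -16 -18 -18 -14 -16 -17 -16 -18 -16 -15 -15 -17 -18]
 [-64 -34 -25 -21 -21 -19 -15 -20 -19 -15 -19 -16 -16 -16 -17 -16 -15 -16]
 [-40 -30 -25 -26 -23 -20 -17 -15 -18 -16 -18 -15 -16 -16 -17 -15 -17 -18]
 [-25 -24 -26 -30 -29 -31 -22 -16 -17 -19 -16 -16 -18 -18 -15 -16 -16 -16]]
```

Tip's visible end is at (246.4,154.5), matching the prediction over the mouth. Lowering into the socket.

Emit:
carry_out --pt "0 0 0 0 0 20 -1" --pt "0 0 0 0 0 38 -1" --pt "0 0 0 0 0 46 -1" --pt "0 0 0 0 0 52 -1" --pt "0 0 0 0 0 58 -1" --pt "0 0 0 0 0 64 -1" --pt "0 0 0 0 0 70 -1" --pt "0 0 0 0 0 70 -1"

```text
time_s: 15.85
ee_pos: [450.5, 376.5, 128.5]
ee_rot: [-179.9, -0.0, 160.2]
force: [-0.6, -0.0, -0.8]
gripper_width: 8.9
gripper_force: 30.0
```

Emit:
carry_out --pt "0 0 0 0 0 5 -1" --pt "0 0 0 0 0 10 -1" --pt "0 0 0 0 0 15 -1" --pt "0 0 0 0 0 19 -1" --pt "0 0 0 0 0 22 -1" --pt "0 0 0 0 0 24 -1" --pt "0 0 0 0 0 24 -1" --pt "0 0 0 0 0 24 -1"

```text
time_s: 16.65
ee_pos: [450.5, 377.2, 105.0]
ee_rot: [180.0, -0.1, 160.2]
force: [-2.5, 4.2, -0.5]
gripper_width: 8.3
gripper_force: 30.0
```

Emit:
carry_out --pt "0 0 0 1 1.5 0 -1" --pt "0 0 0 1 1.5 2 -1" --pt "0 0 0 1 1.5 4 -1" --pt "0 0 0 1 1.5 4 -1"

```text
time_s: 17.05
ee_pos: [450.5, 378.3, 101.0]
ee_rot: [-180.0, 0.0, 160.2]
force: [-0.8, 1.6, 0.2]
gripper_width: 8.7
gripper_force: 30.0
```

Open slowly, then rise.

Emit:
carry_out --pt "0 0 0 0 0 0 -0.7" --pt "0 0 0 0 0 0 -0.5" --pt "0 0 0 0 0 0 -0.2" --pt "0 0 0 0 0 0 0.1" --pt "0 0 0 0 0 0 0.2" --pt "0 0 0 0 0 0 0.2" --pt "0 0 0 0 0 0 0.2"

```text
time_s: 17.75
ee_pos: [450.5, 378.5, 101.3]
ee_rot: [180.0, 0.0, 160.2]
force: [-0.9, 0.4, 0.3]
gripper_width: 54.8
gripper_force: 0.0
```

Emit:
carry_out --pt "0 0 0 0 0 -20 0.2" --pt "0 0 0 0 0 -60 0.2" --pt "0 0 0 0 0 -100 0.2" --pt "0 0 0 0 0 -110 0.2" --pt "0 0 0 0 0 -110 0.2"

```text
time_s: 18.25
ee_pos: [451.2, 379.2, 213.3]
ee_rot: [179.8, 0.1, 160.2]
force: [-0.2, -0.6, -0.0]
gripper_width: 54.6
gripper_force: 0.0
```

```bash
python3 -c "
from h import *
print(state()['ee_pos'],state()['gripper_width'],d(441.5,-89,211),d(441.5,-89,15))"
```

```text
[451.23157012 379.16304728 213.28069768] 54.63367748136841 [-149.1 -443.9    0.9] [-148.6 -444.7  196.9]
```

Emit:
carry_out --pt "0 0 0 -15 -45 0 0.6" --pt "0 0 0 -31 -92 0 0.6" --pt "0 0 0 -46 -139 0 0.6" --pt "0 0 0 -62 -186 0 0.6" --pt "0 0 0 -78 -233 0 0.6" --pt "0 0 0 -94 -280 0 0.6" --pt "0 0 0 -110 -327 0 0.6" --pt "0 0 0 -125 -374 0 0.6" --pt "0 0 0 -141 -421 0 0.6" --pt "0 0 0 -149 -444 0 0.6" --pt "0 0 0 -149 -444 30 0.6" --pt "0 0 0 -149 -444 70 0.6" --pt "0 0 0 -149 -444 110 0.6" --pt "0 0 0 -149 -444 110 0.6" --pt "0 0 0 -149 -444 110 0.6" --pt "0 0 0 -149 -444 110 0.6"

```text
time_s: 19.85
ee_pos: [441.8, -89.9, 102.5]
ee_rot: [180.0, 0.1, 160.3]
force: [0.7, -0.8, 0.8]
gripper_width: 72.8
gripper_force: 0.0
```

Run:
```python
from h import *
s=save('scene','pics/s10.png')[:,:,::-1]; t=save('top','pics/t10.png')[:,:,::-1]
print(state()['ee_pos'],state()['ee_rot'],d(441.5,-89,15))
k=lambda im,x,y,w,h,f:cv2.resize(im[y:y+h,x:x+w],(w*f,h*f),interpolation=cv2.INTER_CUBIC)
cv2.imwrite('pics/m10.png',np.hstack([k(s,225,135,50,70,8),k(s,265,220,48,112,5)[:560]]))if 0 else cv2.imwrite('pics/m10.png',np.hstack([k(s,225,130,50,80,7),k(s,265,230,60,80,7)]))
```

```text
[441.94693619 -89.8789583  102.86882617] [179.96931507   0.2072731  160.25722653] [ 1.   0.6 87.9]
```

View pics/m10.png

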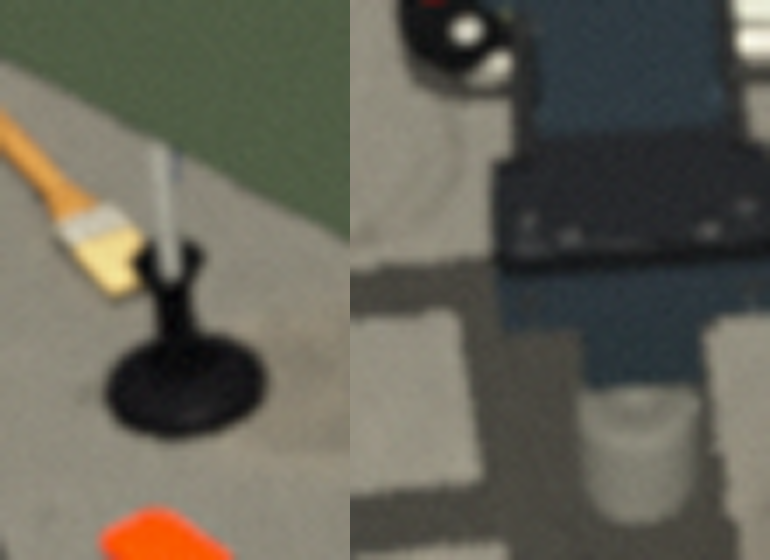

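The pen is back upright in its socket (left half), and the large weight sits centred under the near finger (right half). Descend and grip the body.

Emit:
carry_out --pt "0 0 0 1 0.5 20 0.6" --pt "0 0 0 1 0.5 40 0.6" --pt "0 0 0 1 0.5 60 0.6" --pt "0 0 0 1 0.5 75 0.6" --pt "0 0 0 1 0.5 86 0.6" --pt "0 0 0 1 0.5 86 0.6" --pt "0 0 0 1 0.5 86 -1" --pt "0 0 0 1 0.5 86 -1" --pt "0 0 0 1 0.5 86 -1" --pt "0 0 0 1 0.5 86 -1" --pt "0 0 0 1 0.5 86 -1" --pt "0 0 0 1 0.5 86 -1" --pt "0 0 0 1 0.5 86 -1" --pt "0 0 0 1 0.5 86 -1" --force 40

```text
time_s: 21.35
ee_pos: [440.1, -89.2, 15.7]
ee_rot: [-180.0, 0.0, 160.3]
force: [-2.2, -2.5, 6.0]
gripper_width: 39.3
gripper_force: 40.0
```

Emit:
carry_out --pt "0 0 0 0 0 -5 -1" --pt "0 0 0 0 0 -25 -1" --pt "0 0 0 0 0 -60 -1" --pt "0 0 0 0 0 -95 -1" --pt "0 0 0 0 0 -105 -1" --pt "0 0 0 0 0 -105 -1" --pt "0 0 0 0 0 -105 -1"

```text
time_s: 22.05
ee_pos: [438.4, -88.4, 118.6]
ee_rot: [-180.0, -0.2, 160.2]
force: [0.5, 0.1, -5.7]
gripper_width: 39.2
gripper_force: 40.0
```

```bash
python3 -c "
from h import *
print(state()['ee_pos'],state()['force'],d(586,132.5,120),d(586,132.5,50))"
```

```text
[438.38561213 -88.4304199  118.57238999] [ 0.47190521  0.13547264 -5.65321415] [-64.2 257.8  -1.7] [-64.5 257.8  68.3]
```

Emit:
carry_out --pt "0 0 0 -6 26 0 -1" --pt "0 0 0 -16 64 0 -1" --pt "0 0 0 -26 103 0 -1" --pt "0 0 0 -36 142 0 -1" --pt "0 0 0 -46 181 0 -1" --pt "0 0 0 -54 216 0 -1" --pt "0 0 0 -60 240 0 -1" --pt "0 0 0 -64 258 0 -1" --pt "0 0 0 -64 258 0 -1" --pt "0 0 0 -64 258 15 -1" --pt "0 0 0 -64 258 30 -1" --pt "0 0 0 -64 258 45 -1" --pt "0 0 0 -64 258 55 -1" --pt "0 0 0 -64 258 60 -1" --pt "0 0 0 -64 258 63 -1" --pt "0 0 0 -64 258 63 -1" --pt "0 0 0 -64 258 63 -1"

```text
time_s: 23.75
ee_pos: [587.7, 132.3, 57.8]
ee_rot: [180.0, 0.1, 160.2]
force: [-0.1, 0.3, -4.5]
gripper_width: 39.2
gripper_force: 40.0
```

```bash
python3 -c "
from h import *
print(state()['ee_pos'],state()['force'],d(586,132.5,48))"
```

```text
[587.67446484 132.32851741  57.77868607] [-0.12365921  0.2560633  -4.53351482] [ 1.6 -0.4  9.8]
```

Over the middle. Lowering slowly.

Emit:
carry_out --pt "0 0 0 1 0 1.5 -1" --pt "0 0 0 1 0 3 -1" --pt "0 0 0 1 0 4.5 -1" --pt "0 0 0 1 0 6 -1" --pt "0 0 0 1 0 7 -1" --pt "0 0 0 1 0 8 -1" --pt "0 0 0 1 0 8.5 -1" --pt "0 0 0 1 0 8.5 -1"

```text
time_s: 24.55
ee_pos: [586.3, 132.7, 48.7]
ee_rot: [180.0, -0.0, 160.2]
force: [-0.3, -0.6, -5.1]
gripper_width: 38.8
gripper_force: 40.0
```

Emit:
carry_out --pt "0 0 0 0 0 0.5 -1" --pt "0 0 0 0 0 1 -1" --pt "0 0 0 0 0 1 -1"

```text
time_s: 24.85
ee_pos: [586.4, 132.7, 47.8]
ee_rot: [180.0, 0.0, 160.2]
force: [0.2, 0.4, -4.5]
gripper_width: 39.2
gripper_force: 40.0
```

Emit:
carry_out --pt "0 0 0 0 0 0.5 -1" --pt "0 0 0 0 0 1 -1" --pt "0 0 0 0 0 1 -1"

```text
time_s: 25.15
ee_pos: [586.4, 132.7, 47.1]
ee_rot: [180.0, 0.0, 160.2]
force: [-0.6, -0.5, -1.0]
gripper_width: 39.0
gripper_force: 40.0
```

Contact: the platter is taking most of the weight. A little lower, then release.

Emit:
carry_out --pt "0 0 0 0 0 0.5 -1" --pt "0 0 0 0 0 0.5 -1"

```text
time_s: 25.35
ee_pos: [586.4, 132.7, 46.6]
ee_rot: [180.0, 0.0, 160.2]
force: [-1.2, 0.2, -0.3]
gripper_width: 38.9
gripper_force: 40.0
```

Emit:
carry_out --pt "0 0 0 0 0 0 -0.1" --pt "0 0 0 0 0 0 0.1" --pt "0 0 0 0 0 0 0.3" --pt "0 0 0 0 0 0 0.5" --pt "0 0 0 0 0 0 0.6" --pt "0 0 0 0 0 0 0.6"

```text
time_s: 25.95
ee_pos: [586.4, 132.7, 46.3]
ee_rot: [180.0, 0.0, 160.2]
force: [0.4, 0.1, 0.5]
gripper_width: 72.9
gripper_force: 0.0
```

Emit:
carry_out --pt "0 0 0 0 0 -10 0.6" --pt "0 0 0 0 0 -40 0.6" --pt "0 0 0 0 0 -80 0.6" --pt "0 0 0 0 0 -120 0.6" --pt "0 0 0 0 0 -160 0.6" --pt "0 0 0 0 0 -170 0.6" --pt "0 0 0 0 0 -170 0.6" --pt "0 0 0 40 0 -170 0.6" --pt "0 0 0 80 0 -170 0.6" --pt "0 0 0 120 0 -170 0.6" --pt "0 0 0 160 0 -170 0.6" --pt "0 0 0 160 0 -170 0.6" --pt "0 0 0 160 0 -170 0.6"

```text
time_s: 27.25
ee_pos: [434.9, 186.6, 215.2]
ee_rot: [-179.9, -0.1, 160.3]
force: [0.2, 0.2, -0.2]
gripper_width: 72.9
gripper_force: 0.0
```

Run:
```python
from h import *
s=save('scene','pics/s11.png')[:,:,::-1]; t=save('top','pics/t11.png')[:,:,::-1]
e=state();print(e['ee_pos'],e['force'],e['time_s'])
k=lambda im,x,y,w,h,f:cv2.resize(im[y:y+h,x:x+w],(w*f,h*f),interpolation=cv2.INTER_CUBIC)
print('platter centre px',proj('top',[586,132.5,96]),proj('scene',[586,132.5,96]))
cv2.imwrite('pics/m11.png',np.hstack([k(s,225,120,140,130,4),k(t,265,150,60,130,4)]))
```

```text
[436.35430334 186.45256258 215.52593516] [ 0.0528762  -0.03187817  0.26455825] 27.35
platter centre px [[299.89414788 183.94442598]] [[321.91684801 194.80680054]]
```

View pics/m11.png

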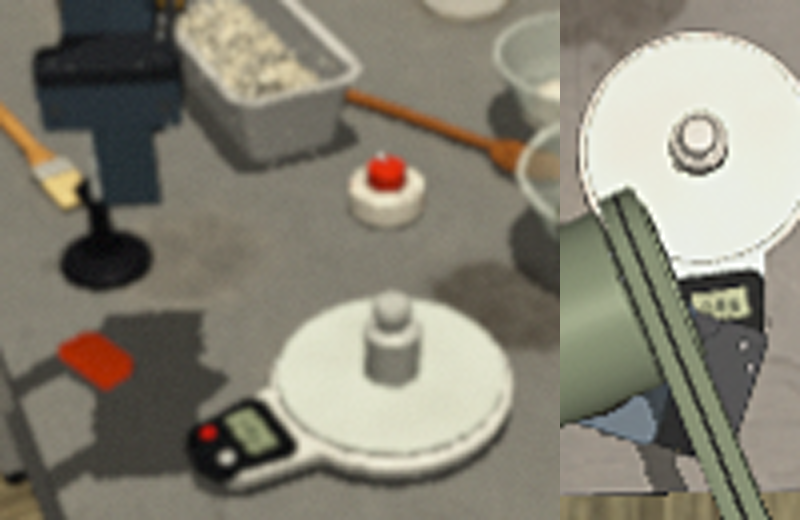

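The large weight stands upright on the middle of the platter (full image about (323,205)), both keys are up, and the timer and scraper are where they were. The pen was confirmed in its stand earlier. Handing in.

```bash
python3 -c "
from workcell import workorder
print(workorder.job_done())"
```

```text
the job is handed in; nothing more can be done
None
```

I finished the job and handed it in at about 27 s, but the hand-in gave no verdict. I pressed left, right (held over 2 s), then left with the pen, stood the pen back in its stand, and set the larger weight upright on the middle of the platter.

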